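# Find the soft clasp bar on the bend gauge

## Robot

A 7-joint arm with a two-finger parallel gripper is mounted at the origin on a cart in front of the work surface, level with it; the furniture and walls round the work are solid. World frame = base frame: x ahead of the robot, y to its left, z up, the work surface at z = 0. Lengths are in m, angles in rad, forces in N, time in s.
With the tool pointing down it reaches from about 0.4 to 0.875 m from the base axis. Payload 19.3 kg.
Tool frame: the origin (TCP) lies at the very end of the fingers, on their centre line; the grasp point (between the pads) lies 19 mm behind it; z points along the fingers, y is the line along which they close (so a half turn about z gives the same grasp; the last joint's range is limited). The gripper opens to 85 mm and grips with 20 to 120 N. Pads are 22 mm wide; open, the fingers measure 114 mm over their backs; the gripper's body (76 mm by 85 mm) begins 54 mm behind the grasp point. The pads swing forward as they close: fully open they stand 13 mm farther back than shut.
Start: joints at [1.04, 0.521, -0.036, 1.599, 0.021, 1.021, -0.113], TCP at [0.278, -0.56, 0.231] pointing down, gripper open.
Joint ranges: [-2.91, 2.91], [-0.3, 2.13], [-1.5, 1.42], [0.17, 2.43], [-1.26, 4.41], [0.16, 1.93], [-2.52, 2.52]. Speed limits (rad/s): [1.89, 1.89, 2.39, 2.39, 3.01, 3.01, 3.01].

## Interface

Orientations are given as [roll, pitch, yaw] about the fixed x, y, z axes, in that order (R = Rz(yaw) Ry(pitch) Rx(roll)).
In Python, from workcell import bot gives the robot as it stands. The module is installed in compiled form; this text tells all that it offers.
- The arm moves only by the tool apply_moves, never from a script. Its arguments are lists of equal length, an entry for each row: "claw": the finger opening in m, from 0 to 0.0854; "xyz": the shift along the tool's x, y, z in m, a list of three; "twist": the turn, a rotation vector about the tool's x, y, z in rad, a list of three. A call has 1 to 20 rows; each row shifts and turns the commanded pose from where the row before left it, along the tool's axes as they then stand; what a row does not reach is not made up. A row lasts 1/10 s, in which the tool goes at most 50 mm and 8.59 degrees, less where a joint would pass 70% of its speed; a pose out of reach is approached as far as the arm can. A call with a gripper value outside its range is refused whole. The fingers move at their own pace and stop on an object; "force" is the grip in N (left out, the last holds). Time passes only in rows, so rows that do not move let the fingers close. It gives the time, the measured TCP pose, the force, the opening and the grip force at its end, in the units of the state.
- bot.observe(): the state, without advancing time (a new reading comes with each control period).
- bot.grab_frame(name): name is "side" or "top"; returns a dict with "img" (480x640x3 uint8, red, green, blue), "vfov" (degrees; the focal length in pixels is half the picture's height over the tangent of half this angle, whatever the lens; pixels are square), "cx", "cy" (the principal point, pixels), "view" (4x4, takes a point from world to camera coordinates). Camera axes: x right, y up, looking along -z (the intrinsics and any distortion apply to the point x, -y, -z); pixel columns grow to the right and rows downward; lengths in m; the calibration is good to about 2 mm. A picture is of the moment at which its call begins. There is no depth.
- bot.job_done(): hands the job in; it is judged then, once.
Trained networks look in the newest picture that a camera, given by its name, has taken for a name from the list of things; names that differ only in an ending like _2 or _b are one class to them, and where a whole thing is asked for, a point or a joint stands for the part that bears it (a point fixed in the world has none). Each returns a list of dicts, best first, with "score" (0 to 1); they miss things now and then, are a little off and sometimes report something else, mostly with a low value. They report only what shows in the picture. A call takes as long as a camera call. They do not tell look-alikes from the thing itself.
- bot.find_in(camera, query): "position" ([x, y, z] in m, in world coordinates, good to about 4 mm: the middle of the surface that is visible of it).
The state is a dict: "clock": time; "qpos": joint angles; "qd": joint speeds; "joint_efforts": joint torques, N m; "position": TCP position; "tool_rot": TCP orientation; "force": force on the tool from outside, world axes, zero at the start; "moment": the same for the moment, N m; "grip_width": finger opening in m; "finger_force": force on a finger pad.
Only numpy, scipy, OpenCV 4.12 (cv2) and the standard library are available. Lean on these libraries where they do the work, as an engineer would, in place of code of your own. Each camera call takes 0.05 s, during which the arm holds its last target. There are 200 camera calls.

## Task

The bend gauge holds three cast clasp samples that look alike, but one came out of the casting too soft. Going from left to right, press the tip of each sprung bar gently down until it bears on its stop screw, hold it there for a moment and feel how hard it pushes back; never lean on it with more than 20 N. Then pull the soft sample up out of the gauge and put it in the red tray, leaving the two sound ones plugged in and everything else where it stands.

Things in the scene. Friction and masses are not known exactly. Their poses are not given: they have to be found in the camera images.
- gauge: the bend gauge, fixed: aluminium plate 112 x 236 x 10 mm, blue socket block across its back (top 46 mm above the bench), low blue rail with three stop screws across its front. Origin: centre of the underside; +x to the block, +y to the left station. Stations at y = +75 mm (left), 0, -75 mm (right), sockets at x = +34, stop screws at x = -28 mm. Any sample may be in any station
- stops: the rail with the three upright steel stop screws in brass lock nuts, part of the gauge; same origin and axes as the gauge. Screw tops 45 mm above the bench, 6 mm under the free bars
- tray: red open plastic tray for rejects, 150 (its x) x 120 (its y) x 25 mm, walls and floor 4 mm; loose, 0.35 kg. Origin: centre of its underside
- head_a (a point): sample A, a plugged-in clasp sample (all three look alike): centre of its upright square brass stem, the part to hold, 14 x 14 mm, from 22 mm below to 18 mm above this point. Below the stem: a collar 34 x 27 mm, 12 mm thick, resting on the block, then a plug 26 x 20 mm, 32 mm down in its socket with 0.6 mm play (foot 66 mm below this point). 0.25 kg. Its bar points along its own -x
- tip_a (a point): the round load button on the free tip of the bar of sample A: centre of its top face, 11 mm across, 4 mm over the bar's middle plane; press here, straight down. 62 mm from the stem's axis along the sample's -x. Free, the bar stands about 6 mm above its stop screw; the measured height is not exact enough to tell when they meet
- blade_a: the sprung bar of sample A, 9 mm wide, 2 mm thick, 45 mm free; origin where it leaves the clamp. A sound bar takes about 8 to 11 N at the tip to come down to its stop, the soft one about a third of that. On the stop the force climbs steeply; more than 20 N overloads the bar
- head_b (a point): sample B, a plugged-in clasp sample (all three look alike): centre of its upright square brass stem, the part to hold, 14 x 14 mm, from 22 mm below to 18 mm above this point. Below the stem: a collar 34 x 27 mm, 12 mm thick, resting on the block, then a plug 26 x 20 mm, 32 mm down in its socket with 0.6 mm play (foot 66 mm below this point). 0.25 kg. Its bar points along its own -x
- tip_b (a point): the round load button on the free tip of the bar of sample B: centre of its top face, 11 mm across, 4 mm over the bar's middle plane; press here, straight down. 62 mm from the stem's axis along the sample's -x. Free, the bar stands about 6 mm above its stop screw; the measured height is not exact enough to tell when they meet
- blade_b: the sprung bar of sample B, 9 mm wide, 2 mm thick, 45 mm free; origin where it leaves the clamp. A sound bar takes about 8 to 11 N at the tip to come down to its stop, the soft one about a third of that. On the stop the force climbs steeply; more than 20 N overloads the bar
- head_c (a point): sample C, a plugged-in clasp sample (all three look alike): centre of its upright square brass stem, the part to hold, 14 x 14 mm, from 22 mm below to 18 mm above this point. Below the stem: a collar 34 x 27 mm, 12 mm thick, resting on the block, then a plug 26 x 20 mm, 32 mm down in its socket with 0.6 mm play (foot 66 mm below this point). 0.25 kg. Its bar points along its own -x
- tip_c (a point): the round load button on the free tip of the bar of sample C: centre of its top face, 11 mm across, 4 mm over the bar's middle plane; press here, straight down. 62 mm from the stem's axis along the sample's -x. Free, the bar stands about 6 mm above its stop screw; the measured height is not exact enough to tell when they meet
- blade_c: the sprung bar of sample C, 9 mm wide, 2 mm thick, 45 mm free; origin where it leaves the clamp. A sound bar takes about 8 to 11 N at the tip to come down to its stop, the soft one about a third of that. On the stop the force climbs steeply; more than 20 N overloads the bar
- jaw_model: yellow stone jaw model, 59 x 66 x 28 mm, standing by; origin: centre of underside
- jar: white porcelain-powder jar with a beige lid, 38 mm across, 42 mm high, standing by; origin: centre of underside
- dish: round red and white paste tin, 61 mm across, 22 mm high, standing by; origin: centre of underside
Things that resemble listed ones, but are neither listed nor needed, are in the scene too. What is shaped like the part that bears head_a but blue is not meant.

How it is judged:
On the way, in this order (a step that is already met when the one before it is completed fails the run):
1. the left bar is pressed down onto its stop screw (((y of head_a in the frame of gauge between 0.055 and 0.095 m and contact force between stops and blade_a above 0.5 N) or (y of head_b in the frame of gauge between 0.055 and 0.095 m and contact force between stops and blade_b above 0.5 N) or (y of head_c in the frame of gauge between 0.055 and 0.095 m and contact force between stops and blade_c above 0.5 N))), for 0.2 s.
2. the middle bar is pressed down onto its stop screw (((y of head_a in the frame of gauge between -0.02 and 0.02 m and contact force between stops and blade_a above 0.5 N) or (y of head_b in the frame of gauge between -0.02 and 0.02 m and contact force between stops and blade_b above 0.5 N) or (y of head_c in the frame of gauge between -0.02 and 0.02 m and contact force between stops and blade_c above 0.5 N))), for 0.2 s.
3. the right bar is pressed down onto its stop screw (((y of head_a in the frame of gauge between -0.095 and -0.055 m and contact force between stops and blade_a above 0.5 N) or (y of head_b in the frame of gauge between -0.095 and -0.055 m and contact force between stops and blade_b above 0.5 N) or (y of head_c in the frame of gauge between -0.095 and -0.055 m and contact force between stops and blade_c above 0.5 N))), for 0.2 s.
4. the soft sample is pulled clear of its socket (((z of tip_a in the frame of blade_a below 0.00398 m and z of head_a in the frame of gauge above 0.115 m) or (z of tip_b in the frame of blade_b below 0.00398 m and z of head_b in the frame of gauge above 0.115 m) or (z of tip_c in the frame of blade_c below 0.00398 m and z of head_c in the frame of gauge above 0.115 m))).
At the end, for the whole second after the job is handed in: the soft sample (its bar was also cast 0.04 mm thin, too little to see) rests in the red tray: stem centre within the walls and less than 78 mm above the tray's underside, let go and still; the two sound samples are plugged in to within 4 mm of fully home (((z of tip_a in the frame of blade_a below 0.00398 m and x of head_a in the frame of tray between -0.071 and 0.071 m and y of head_a in the frame of tray between -0.056 and 0.056 m and z of head_a in the frame of tray below 0.078 m and z of each of head_b, head_c in the frame of gauge below 0.084 m and x of head_b in the frame of gauge between 0.026 and 0.042 m and x of head_c in the frame of gauge between 0.026 and 0.042 m and linear speed of blade_a below 0.02 m/s) or (z of tip_b in the frame of blade_b below 0.00398 m and x of head_b in the frame of tray between -0.071 and 0.071 m and y of head_b in the frame of tray between -0.056 and 0.056 m and z of head_b in the frame of tray below 0.078 m and z of each of head_a, head_c in the frame of gauge below 0.084 m and x of head_a in the frame of gauge between 0.026 and 0.042 m and x of head_c in the frame of gauge between 0.026 and 0.042 m and linear speed of blade_b below 0.02 m/s) or (z of tip_c in the frame of blade_c below 0.00398 m and x of head_c in the frame of tray between -0.071 and 0.071 m and y of head_c in the frame of tray between -0.056 and 0.056 m and z of head_c in the frame of tray below 0.078 m and z of each of head_a, head_b in the frame of gauge below 0.084 m and x of head_a in the frame of gauge between 0.026 and 0.042 m and x of head_b in the frame of gauge between 0.026 and 0.042 m and linear speed of blade_c below 0.02 m/s))); the robot touches nothing.
It fails at once if a bar is pressed with more than 20 N (contact force between any of the fingers, the arm and blade_a above 20 N or contact force between any of the fingers, the arm and blade_b above 20 N or contact force between any of the fingers, the arm and blade_c above 20 N).
It fails at once if a sound sample is pulled out of its socket ((not (z of tip_a in the frame of blade_a below 0.00398 m) and z of head_a in the frame of gauge above 0.092 m) or (not (z of tip_b in the frame of blade_b below 0.00398 m) and z of head_b in the frame of gauge above 0.092 m) or (not (z of tip_c in the frame of blade_c below 0.00398 m) and z of head_c in the frame of gauge above 0.092 m)).
It fails at once if the jaw model, the powder jar or the paste tin is knocked away (moved more than 20 mm) (distance of any of jaw_model, jar, dish from where it was at the start of the episode above 0.02 m).
It fails at once if the tray is shoved away (moved more than 40 mm) (distance of tray from where it was at the start of the episode above 0.04 m).
It also fails if it takes over 67 s, if anything falls off the work surface, if the arm or the gripper's body presses on something with over 40 N, if the wrist force passes 120 N, or if a joint passes its speed limit or range.

## Working session

There is one attempt and no reset: what is moved stays moved. The work goes in short steps, Python scripts to look and compute and a tool call to move; the robot and the scene stay as the last step left them, time stands still between calls to the robot, and variables do not carry over. Pictures are saved under pics/ and viewed, at most 10 in all, crops included, and the job is handed in when it is done.

Besides the shell and the picture viewer there is one more tool, called after "Emit:" as name(argument=value, ...), one argument or row to a line, values as JSON. apply_moves: Moves the arm, as the interface text tells. Its arguments: {"type":"object","properties":{"claw":{"type":"array"},"xyz":{"type":"array"},"twist":{"type":"array"},"force":{"type":"number"}},"required":["claw","xyz","twist"]}

```bash
mkdir -p pics
python3 - <<'E'
from workcell import bot
import cv2,numpy as np
s=bot.observe();print({k:np.round(v,3).tolist() for k,v in s.items()})
for c in("top","side"):
    f=bot.grab_frame(c);cv2.imwrite(f"pics/{c}0.png",f["img"][...,::-1]);print(c,f["vfov"],f["cx"],f["cy"],np.round(f["view"],3).tolist(),[k for k in f])
    for q in("gauge","tray","head_a","tip_a","blade_a","stops","jaw_model","jar","dish"):
        print(q,[(round(d["score"],2),np.round(d["position"],3).tolist()) for d in bot.find_in(c,q)][:6])
E
```

```text
{'clock': 0.0, 'qpos': [1.04, 0.522, -0.036, 1.6, 0.021, 1.021, -0.113], 'qd': [-0.001, 0.0, 0.0, -0.0, 0.0, 0.0, -0.0], 'joint_efforts': [0.0, -92.711, 1.979, -36.994, 0.018, 0.008, 0.0], 'position': [0.278, -0.56, 0.231], 'tool_rot': [-3.14, 0.0, 0.461], 'force': [-0.626, -0.013, -0.328], 'moment': [-0.081, 0.021, -0.031], 'finger_force': 0.0, 'grip_width': 0.085}
top 53.552784874384294 320.54087753325865 238.20781181978478 [[-0.02, -1.0, -0.015, -0.106], [0.995, -0.021, 0.1, -0.57], [-0.1, -0.013, 0.995, -1.135], [0.0, 0.0, 0.0, 1.0]] ['img', 'vfov', 'cx', 'cy', 'view']
gauge [(0.75, [0.482, -0.033, 0.014])]
tray [(0.98, [0.531, -0.41, 0.006]), (0.62, [0.371, 0.122, 0.044]), (0.27, [0.48, -0.026, 0.055])]
head_a [(0.7, [0.622, -0.211, 0.042]), (0.66, [0.516, -0.029, 0.056]), (0.64, [0.502, -0.104, 0.057]), (0.56, [0.524, 0.048, 0.058])]
tip_a [(0.64, [0.496, 0.046, 0.056]), (0.6, [0.481, -0.03, 0.055]), (0.59, [0.733, -0.067, 0.02]), (0.48, [0.623, -0.251, 0.043])]
blade_a [(0.61, [0.494, 0.049, 0.056]), (0.59, [0.48, -0.028, 0.054]), (0.45, [0.472, -0.1, 0.055]), (0.27, [0.354, -
[... 354 characters left out ...]
0.155], [-0.099, 0.924, 0.369, -0.797], [0.0, 0.0, 0.0, 1.0]] ['img', 'vfov', 'cx', 'cy', 'view']
gauge [(0.84, [0.486, 0.042, 0.011]), (0.28, [0.515, -0.024, 0.064])]
tray [(0.67, [0.48, -0.026, 0.051]), (0.61, [0.536, -0.417, 0.007])]
head_a [(0.86, [0.516, -0.025, 0.061]), (0.62, [0.533, 0.048, 0.061]), (0.61, [0.621, -0.197, 0.042])]
tip_a [(0.59, [0.468, -0.098, 0.054]), (0.37, [0.536, -0.416, 0.007])]
blade_a [(0.62, [0.49, 0.047, 0.052]), (0.49, [0.474, -0.102, 0.053]), (0.41, [0.482, -0.025, 0.055])]
stops [(0.57, [0.464, 0.015, 0.032])]
jaw_model [(0.97, [0.739, -0.057, 0.016])]
jar [(0.87, [0.372, 0.139, 0.031])]
dish [(0.57, [0.355, -0.173, 0.022]), (0.35, [0.518, -0.026, 0.064])]
```

View pics/top0.png

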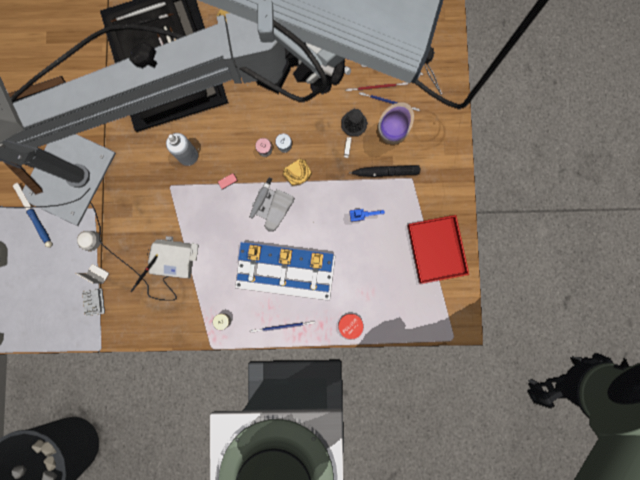

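View pics/side0.png

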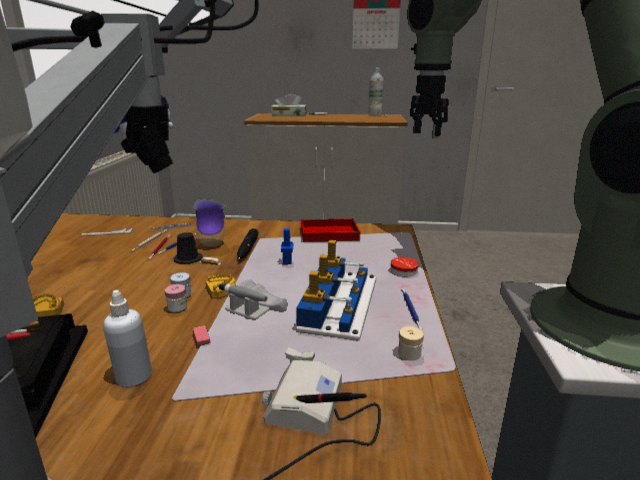

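The top view shows three brass stems in the gauge at px (254,250), (286,255) and (317,260). A blue look-alike stands off the gauge at (362,214), which isn't meant. The red tray is at (437,249), the tin at (350,326), the jar at (221,321) and the jaw at (297,172). In the side view the stems are at about (313,284), (333,255) and one hidden partly behind. Next I'll take an enlarged crop to confirm this and to find the corners.

```bash
cat > h.py <<'E'
import numpy as np,cv2
from workcell import bot
def K(f):
    fl=240/np.tan(np.radians(f["vfov"]/2)); return fl
def proj(f,P):
    P=np.atleast_2d(P);V=np.array(f["view"]);c=P@V[:3,:3].T+V[:3,3];fl=K(f)
    return np.c_[f["cx"]+fl*c[:,0]/-c[:,2], f["cy"]-fl*c[:,1]/-c[:,2]]
def back(f,uv,z):
    V=np.array(f["view"]);fl=K(f);R=V[:3,:3];o=-R.T@V[:3,3]
    d=R.T@np.array([(uv[0]-f["cx"])/fl,-(uv[1]-f["cy"])/fl,-1]);return o+d*(z-o[2])/d[2]
E
python3 - <<'E'
from h import *
f=bot.grab_frame("top");g=bot.grab_frame("side")
a=cv2.resize(f["img"][225:315,225:345],None,fx=6.6,fy=6.6,interpolation=cv2.INTER_CUBIC)[:594]
cv2.imwrite("pics/ctop.png",a[...,::-1])
b=cv2.resize(g["img"][230:345,285:395],None,fx=5,fy=5,interpolation=cv2.INTER_CUBIC)
cv2.imwrite("pics/cside.png",b[...,::-1])
E
```

```text
(no output)
```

View pics/ctop.png

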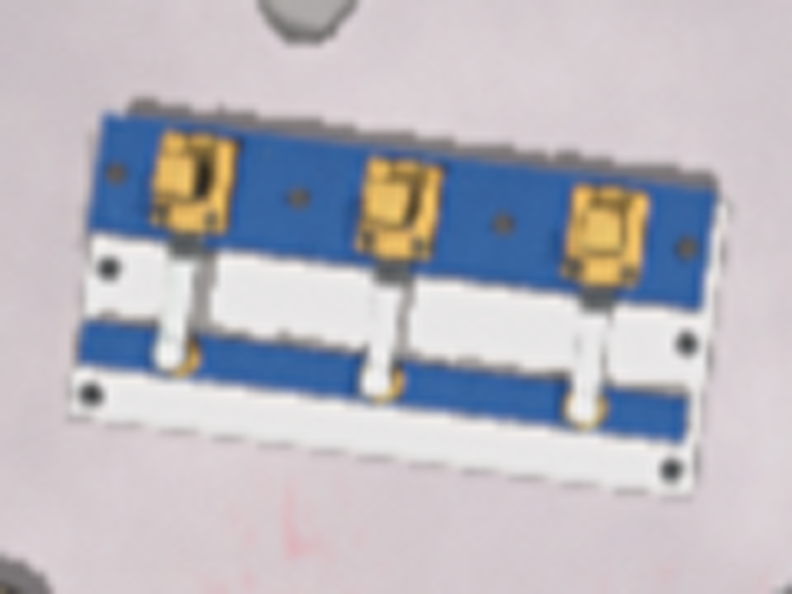

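View pics/cside.png

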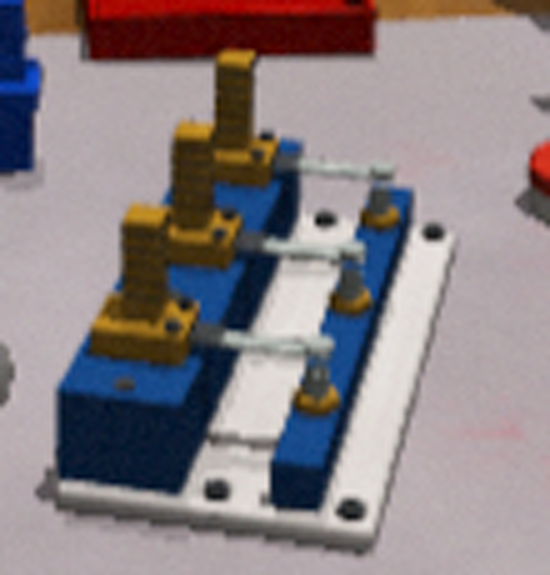

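Run:
```python
from h import *
from scipy.optimize import least_squares
f=bot.grab_frame("top");g=bot.grab_frame("side")
T=[-.028,-.028,-.028];ys=[.075,0,-.075]
pt=[(x,y,.056) for x,y in zip(T,ys)]+[(.034,y,.098) for y in ys]+[(-.056,.118,.01),(-.056,-.118,.01)]
ut=(np.array([(170,355),(380,381),(584,407),(178,182),(393,206),(603,230),(75,413),(690,490)])+.5)/6.6-.5+225
us=(np.array([(321,344),(352,249),(382,172),(146,213),(192,132),(235,56),(372,540),(456,232)])+.5)/5-.5+[285,230]
pt=np.array(pt)
def W(p,P):
    c,s=np.cos(p[2]),np.sin(p[2]);return np.c_[p[0]+c*P[:,0]-s*P[:,1],p[1]+s*P[:,0]+c*P[:,1],P[:,2]]
r=lambda p:np.r_[(proj(f,W(p,pt)+[0,0,p[3]])-ut).ravel(),(proj(g,W(p,pt)+[0,0,p[4]])-us).ravel()]
s=least_squares(r,[.48,-.03,-.16,0,0],loss="soft_l1",f_scale=.7);print(s.x);print(np.round(s.fun.reshape(-1,2),1).tolist())
for idx in (0,1):
    r1=lambda p:(proj((f,g)[idx],W(p,pt))-(ut,us)[idx]).ravel()
    print(least_squares(r1,[.48,-.03,-.16]).x)
p=s.x
print(W(p,pt)[:6])
# tray corners in top: red mask
for fr,n in((f,"top"),(g,"side")):
    im=fr["img"].astype(int);m=((im[...,0]>110)&(im[...,1]<60)&(im[...,2]<60)).astype(np.uint8)
    k,l,st,c=cv2.connectedComponentsWithStats(m)
    for i in range(1,k):
        if st[i,4]>200:
            q=cv2.minAreaRect(np.argwhere(l==i)[:,::-1].astype(np.float32));b=cv2.boxPoints(q)
            print(n,st[i],[np.round(back(fr,v,.025),3).tolist()[:2] for v in b])
```

```text
[ 0.4904606  -0.02678451 -0.14550133 -0.02318477 -0.00071317]
[[1.0, -0.4], [-0.1, -0.4], [-0.2, -0.4], [0.6, -0.8], [-0.3, -0.4], [-0.3, -0.1], [-0.2, 0.1], [-0.1, 0.3], [-0.3, 0.2], [0.3, 0.1], [0.1, -0.8], [0.0, 0.8], [0.4, -0.1], [-0.0, 0.6], [0.8, -0.5], [0.3, -0.2]]
[ 0.48923599 -0.02880526 -0.14221693]
[ 0.49079796 -0.02540485 -0.14825422]
[[ 0.4736306   0.05148266  0.056     ]
 [ 0.46275646 -0.02272484  0.056     ]
 [ 0.45188233 -0.09693234  0.056     ]
 [ 0.53497547  0.04249338  0.098     ]
 [ 0.52410133 -0.03171412  0.098     ]
 [ 0.51322719 -0.10592162  0.098     ]]
top [ 409  215   59   68 2628] [[0.599, -0.334], [0.62, -0.449], [0.473, -0.472], [0.452, -0.358]]
side [301 219  55  15 365] [[0.605, -0.334], [0.619, -0.443], [0.468, -0.457], [0.466, -0.347]]
```

The crop confirms three brass stems in the blue block, with load buttons at top-crop (170,357), (380,383) and (584,409). The side crop shows the screws under the tips. First I'll turn the tool to the gauge's yaw and close the fingers, then travel across to the left tip.

Emit:
apply_moves(
  claw=[0, 0, 0, 0, 0, 0],
  xyz=[
    [0, 0, 0],
    [0, 0, 0],
    [0, 0, 0],
    [0, 0, 0],
    [0, 0, 0],
    [0, 0, 0],
  ],
  twist=[
    [0, 0, 0.101],
    [0, 0, 0.101],
    [0, 0, 0.101],
    [0, 0, 0.101],
    [0, 0, 0.101],
    [0, 0, 0.101],
  ],
)

```text
clock: 1.8
position: [0.2779, -0.5598, 0.2313]
tool_rot: [3.142, -0.0, -0.149]
force: [1.1, -0.0, 0.1]
grip_width: 0.0003
finger_force: 0.0
```

Emit:
apply_moves(
  claw=[0, 0, 0, 0, 0, 0, 0, 0, 0, 0, 0, 0, 0, 0, 0, 0, 0, 0, 0, 0],
  xyz=[
    [0.005, -0.032, 0],
    [0.005, -0.032, 0],
    [0.005, -0.032, 0],
    [0.005, -0.032, 0],
    [0.005, -0.032, 0],
    [0.005, -0.032, 0],
    [0.005, -0.032, 0],
    [0.005, -0.032, 0],
    [0.005, -0.032, 0],
    [0.005, -0.032, 0],
    [0.005, -0.032, 0],
    [0.005, -0.032, 0],
    [0.005, -0.032, 0],
    [0.005, -0.032, 0],
    [0.005, -0.032, 0],
    [0.005, -0.032, 0],
    [0.005, -0.032, 0],
    [0.005, -0.032, 0],
    [0.005, -0.032, 0],
    [0.005, -0.025, 0],
  ],
  twist=[
    [0, 0, 0],
    [0, 0, 0],
    [0, 0, 0],
    [0, 0, 0],
    [0, 0, 0],
    [0, 0, 0],
    [0, 0, 0],
    [0, 0, 0],
    [0, 0, 0],
    [0, 0, 0],
    [0, 0, 0],
    [0, 0, 0],
    [0, 0, 0],
    [0, 0, 0],
    [0, 0, 0],
    [0, 0, 0],
    [0, 0, 0],
    [0, 0, 0],
    [0, 0, 0],
    [0, 0, 0],
  ],
)

```text
clock: 3.8
position: [0.4688, 0.054, 0.2315]
tool_rot: [-3.141, -0.0, -0.144]
force: [0.5, -0.9, 0.8]
grip_width: 0.0001
finger_force: 0.0
```

Emit:
apply_moves(
  claw=[0, 0, 0, 0, 0, 0, 0, 0, 0, 0],
  xyz=[
    [0.005, 0.002, 0.02],
    [0, 0, 0.02],
    [0, 0, 0.02],
    [0, 0, 0.02],
    [0, 0, 0.02],
    [0, 0, 0.02],
    [0, 0, 0.02],
    [0, 0, 0.02],
    [0, 0, 0.004],
    [0, 0, 0],
  ],
  twist=[
    [0, 0, 0],
    [0, 0, 0],
    [0, 0, 0],
    [0, 0, 0],
    [0, 0, 0],
    [0, 0, 0],
    [0, 0, 0],
    [0, 0, 0],
    [0, 0, 0],
    [0, 0, 0],
  ],
)

```text
clock: 4.8
position: [0.4729, 0.0493, 0.0672]
tool_rot: [3.141, 0.001, -0.145]
force: [0.5, 0.1, 1.4]
grip_width: 0.0002
finger_force: 0.0
```

Run:
```python
from h import *
g=bot.grab_frame("side");f=bot.grab_frame("top")
b=cv2.resize(g["img"][220:345,285:395],None,fx=4.8,fy=4.8,interpolation=cv2.INTER_CUBIC)
a=cv2.resize(f["img"][220:345,225:280],None,fx=4.8,fy=4.8,interpolation=cv2.INTER_CUBIC)
cv2.imwrite("pics/p1.png",np.hstack([b,a])[...,::-1])
```

```text
(no output)
```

View pics/p1.png

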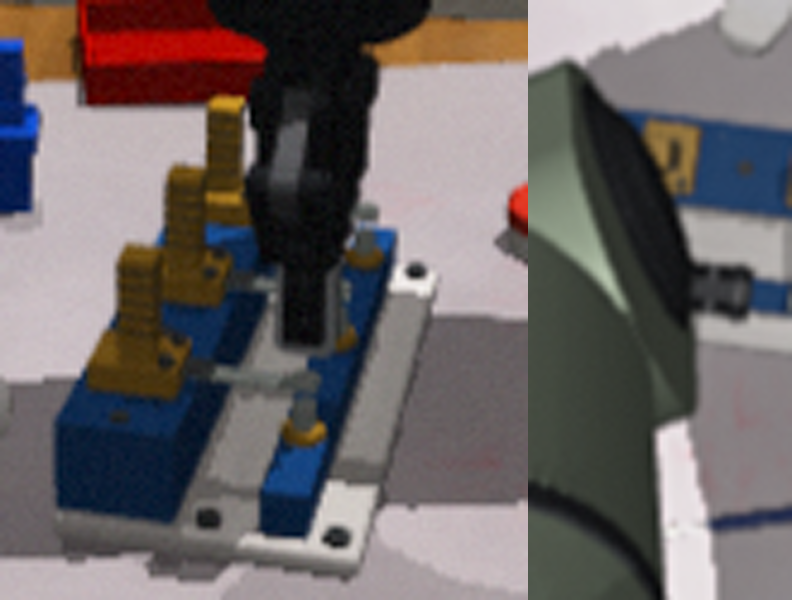

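The side crop shows the closed fingers at (306,345), right above the left button at (305,378). I'll go down in small steps.

Emit:
apply_moves(
  claw=[0, 0, 0, 0],
  xyz=[
    [0.001, -0.002, 0.004],
    [0, 0, 0.004],
    [0, 0, 0],
    [0, 0, 0],
  ],
  twist=[
    [0, 0, 0],
    [0, 0, 0],
    [0, 0, 0],
    [0, 0, 0],
  ],
)

```text
clock: 5.3
position: [0.4743, 0.0512, 0.0593]
tool_rot: [3.142, 0.0, -0.145]
force: [0.4, -0.5, -0.0]
grip_width: -0.0002
finger_force: 0.0
```

Emit:
apply_moves(
  claw=[0, 0, 0],
  xyz=[
    [0, 0, 0.001],
    [0, 0, 0.001],
    [0, 0, 0],
  ],
  twist=[
    [0, 0, 0],
    [0, 0, 0],
    [0, 0, 0],
  ],
)

```text
clock: 5.6
position: [0.4743, 0.0512, 0.0572]
tool_rot: [3.142, 0.0, -0.145]
force: [0.3, -0.2, 0.6]
grip_width: -0.0004
finger_force: 0.0
```

Emit:
apply_moves(
  claw=[0, 0, 0],
  xyz=[
    [0, 0, 0.001],
    [0, 0, 0.001],
    [0, 0, 0],
  ],
  twist=[
    [0, 0, 0],
    [0, 0, 0],
    [0, 0, 0],
  ],
)

```text
clock: 5.9
position: [0.4743, 0.0512, 0.0552]
tool_rot: [3.142, 0.0, -0.145]
force: [0.0, -0.3, 0.4]
grip_width: 0.0001
finger_force: 0.2
```

Emit:
apply_moves(
  claw=[0, 0, 0],
  xyz=[
    [0, 0, 0.001],
    [0, 0, 0],
    [0, 0, 0],
  ],
  twist=[
    [0, 0, 0],
    [0, 0, 0],
    [0, 0, 0],
  ],
)

```text
clock: 6.2
position: [0.4744, 0.0512, 0.0543]
tool_rot: [3.142, 0.0, -0.145]
force: [-0.6, 0.2, 1.1]
grip_width: 0.0002
finger_force: 0.4
```

Emit:
apply_moves(
  claw=[0, 0, 0],
  xyz=[
    [0, 0, 0.001],
    [0, 0, 0],
    [0, 0, 0],
  ],
  twist=[
    [0, 0, 0],
    [0, 0, 0],
    [0, 0, 0],
  ],
)

```text
clock: 6.5
position: [0.4744, 0.0512, 0.0533]
tool_rot: [-3.142, 0.0, -0.145]
force: [-0.4, 0.4, 1.9]
grip_width: 0.0003
finger_force: 0.7
```

Emit:
apply_moves(
  claw=[0, 0, 0],
  xyz=[
    [0, 0, 0.001],
    [0, 0, 0],
    [0, 0, 0],
  ],
  twist=[
    [0, 0, 0],
    [0, 0, 0],
    [0, 0, 0],
  ],
)

```text
clock: 6.8
position: [0.4744, 0.0512, 0.0523]
tool_rot: [3.142, 0.0, -0.145]
force: [-0.6, -0.3, 1.5]
grip_width: -0.0001
finger_force: 1.0
```

Emit:
apply_moves(
  claw=[0, 0, 0],
  xyz=[
    [0, 0, 0.001],
    [0, 0, 0],
    [0, 0, 0],
  ],
  twist=[
    [0, 0, 0],
    [0, 0, 0],
    [0, 0, 0],
  ],
)

```text
clock: 7.1
position: [0.4743, 0.0512, 0.0513]
tool_rot: [3.142, 0.0, -0.145]
force: [-0.9, 0.1, 2.4]
grip_width: 0.0001
finger_force: 1.3
```

Emit:
apply_moves(
  claw=[0, 0, 0],
  xyz=[
    [0, 0, 0.0005],
    [0, 0, 0],
    [0, 0, 0],
  ],
  twist=[
    [0, 0, 0],
    [0, 0, 0],
    [0, 0, 0],
  ],
)

```text
clock: 7.4
position: [0.4744, 0.0512, 0.0508]
tool_rot: [-3.142, -0.0, -0.145]
force: [-0.2, -0.0, 2.4]
grip_width: 0.0
finger_force: 1.4
```

Emit:
apply_moves(
  claw=[0, 0, 0],
  xyz=[
    [0, 0, 0.0005],
    [0, 0, 0],
    [0, 0, 0],
  ],
  twist=[
    [0, 0, 0],
    [0, 0, 0],
    [0, 0, 0],
  ],
)

```text
clock: 7.7
position: [0.4744, 0.0512, 0.0504]
tool_rot: [3.142, -0.0, -0.145]
force: [-1.5, -0.5, 5.9]
grip_width: -0.0001
finger_force: 2.7
```

The knee is at z≈0.0506 with about 2.5 N before it, so the left bar looks soft. I'll hold a bit firmer, then go to the middle one.

Emit:
apply_moves(
  claw=[0, 0, 0, 0, 0],
  xyz=[
    [0, 0, 0.0002],
    [0, 0, 0],
    [0, 0, 0],
    [0, 0, 0],
    [0, 0, 0],
  ],
  twist=[
    [0, 0, 0],
    [0, 0, 0],
    [0, 0, 0],
    [0, 0, 0],
    [0, 0, 0],
  ],
)

```text
clock: 8.2
position: [0.4744, 0.0512, 0.0502]
tool_rot: [-3.142, -0.0, -0.145]
force: [-2.4, 0.5, 6.6]
grip_width: -0.0
finger_force: 3.6
```

Emit:
apply_moves(
  claw=[0, 0, 0, 0, 0, 0, 0, 0, 0, 0, 0],
  xyz=[
    [0, 0, -0.005],
    [0, 0, -0.01],
    [0, 0, -0.005],
    [0, 0.015, 0],
    [0, 0.02, 0],
    [0, 0.02, 0],
    [0, 0.02, 0],
    [0, 0, 0.008],
    [0, 0, 0.006],
    [0, 0, 0],
    [0, 0, 0],
  ],
  twist=[
    [0, 0, 0],
    [0, 0, 0],
    [0, 0, 0],
    [0, 0, 0],
    [0, 0, 0],
    [0, 0, 0],
    [0, 0, 0],
    [0, 0, 0],
    [0, 0, 0],
    [0, 0, 0],
    [0, 0, 0],
  ],
)

```text
clock: 9.3
position: [0.4636, -0.0222, 0.056]
tool_rot: [-3.141, 0.0, -0.144]
force: [0.5, 0.7, 0.0]
grip_width: -0.0001
finger_force: 0.0
```

Emit:
apply_moves(
  claw=[0, 0, 0],
  xyz=[
    [0, 0, 0.001],
    [0, 0, 0.001],
    [0, 0, 0],
  ],
  twist=[
    [0, 0, 0],
    [0, 0, 0],
    [0, 0, 0],
  ],
)

```text
clock: 9.6
position: [0.4635, -0.0228, 0.0541]
tool_rot: [-3.141, 0.0, -0.145]
force: [-0.7, 1.2, 2.6]
grip_width: -0.0
finger_force: 1.3
```

Emit:
apply_moves(
  claw=[0, 0, 0],
  xyz=[
    [0, 0, 0.001],
    [0, 0, 0],
    [0, 0, 0],
  ],
  twist=[
    [0, 0, 0],
    [0, 0, 0],
    [0, 0, 0],
  ],
)

```text
clock: 9.9
position: [0.4635, -0.0229, 0.0531]
tool_rot: [-3.142, 0.0, -0.145]
force: [-1.2, 1.8, 4.6]
grip_width: 0.0001
finger_force: 2.2
```

Emit:
apply_moves(
  claw=[0, 0, 0],
  xyz=[
    [0, 0, 0.001],
    [0, 0, 0],
    [0, 0, 0],
  ],
  twist=[
    [0, 0, 0],
    [0, 0, 0],
    [0, 0, 0],
  ],
)

```text
clock: 10.2
position: [0.4635, -0.023, 0.0521]
tool_rot: [-3.142, 0.0, -0.145]
force: [-2.1, 2.8, 6.5]
grip_width: 0.0001
finger_force: 3.0
```

Emit:
apply_moves(
  claw=[0, 0, 0],
  xyz=[
    [0, 0, 0.001],
    [0, 0, 0],
    [0, 0, 0],
  ],
  twist=[
    [0, 0, 0],
    [0, 0, 0],
    [0, 0, 0],
  ],
)

```text
clock: 10.5
position: [0.4635, -0.023, 0.0512]
tool_rot: [-3.142, 0.0, -0.145]
force: [-1.7, 2.6, 7.9]
grip_width: 0.0002
finger_force: 3.8
```

Emit:
apply_moves(
  claw=[0, 0, 0],
  xyz=[
    [0, 0, 0.0004],
    [0, 0, 0],
    [0, 0, 0],
  ],
  twist=[
    [0, 0, 0],
    [0, 0, 0],
    [0, 0, 0],
  ],
)

```text
clock: 10.8
position: [0.4635, -0.023, 0.0508]
tool_rot: [-3.142, 0.0, -0.145]
force: [-2.5, 1.9, 8.3]
grip_width: -0.0
finger_force: 4.1
```

Emit:
apply_moves(
  claw=[0, 0, 0],
  xyz=[
    [0, 0, 0.0002],
    [0, 0, 0],
    [0, 0, 0],
  ],
  twist=[
    [0, 0, 0],
    [0, 0, 0],
    [0, 0, 0],
  ],
)

```text
clock: 11.1
position: [0.4635, -0.023, 0.0506]
tool_rot: [-3.142, -0.0, -0.145]
force: [-2.9, 2.3, 8.4]
grip_width: -0.0003
finger_force: 4.3
```

Emit:
apply_moves(
  claw=[0, 0, 0],
  xyz=[
    [0, 0, 0.0002],
    [0, 0, 0],
    [0, 0, 0],
  ],
  twist=[
    [0, 0, 0],
    [0, 0, 0],
    [0, 0, 0],
  ],
)

```text
clock: 11.4
position: [0.4636, -0.023, 0.0504]
tool_rot: [-3.142, -0.0, -0.145]
force: [-2.7, 2.4, 8.6]
grip_width: -0.0002
finger_force: 4.5
```

Emit:
apply_moves(
  claw=[0, 0, 0],
  xyz=[
    [0, 0, 0.0002],
    [0, 0, 0],
    [0, 0, 0],
  ],
  twist=[
    [0, 0, 0],
    [0, 0, 0],
    [0, 0, 0],
  ],
)

```text
clock: 11.7
position: [0.4635, -0.0229, 0.0503]
tool_rot: [-3.142, -0.0, -0.145]
force: [-3.3, 1.9, 9.7]
grip_width: 0.0001
finger_force: 5.1
```

Emit:
apply_moves(
  claw=[0, 0, 0, 0, 0],
  xyz=[
    [0, 0, 0.0002],
    [0, 0, 0],
    [0, 0, 0],
    [0, 0, 0],
    [0, 0, 0],
  ],
  twist=[
    [0, 0, 0],
    [0, 0, 0],
    [0, 0, 0],
    [0, 0, 0],
    [0, 0, 0],
  ],
)

```text
clock: 12.2
position: [0.4636, -0.0229, 0.0501]
tool_rot: [-3.142, -0.0, -0.145]
force: [-3.8, 1.2, 12.1]
grip_width: 0.0002
finger_force: 6.1
```

The middle bar is sound and on its stop. Now the right one.

Emit:
apply_moves(
  claw=[0, 0, 0, 0, 0, 0, 0, 0, 0, 0, 0],
  xyz=[
    [0, 0, -0.005],
    [0, 0, -0.01],
    [0, 0, -0.005],
    [0, 0.015, 0],
    [0, 0.02, 0],
    [0, 0.02, 0],
    [0, 0.02, 0],
    [0, 0, 0.008],
    [0, 0, 0.006],
    [0, 0, 0],
    [0, 0, 0],
  ],
  twist=[
    [0, 0, 0],
    [0, 0, 0],
    [0, 0, 0],
    [0, 0, 0],
    [0, 0, 0],
    [0, 0, 0],
    [0, 0, 0],
    [0, 0, 0],
    [0, 0, 0],
    [0, 0, 0],
    [0, 0, 0],
  ],
)

```text
clock: 13.3
position: [0.4527, -0.0965, 0.0558]
tool_rot: [-3.141, 0.001, -0.144]
force: [-0.1, -0.7, 1.6]
grip_width: 0.0001
finger_force: 0.2
```

Emit:
apply_moves(
  claw=[0, 0, 0, 0],
  xyz=[
    [0, 0, 0.001],
    [0, 0, 0.001],
    [0, 0, 0.001],
    [0, 0, 0],
  ],
  twist=[
    [0, 0, 0],
    [0, 0, 0],
    [0, 0, 0],
    [0, 0, 0],
  ],
)

```text
clock: 13.7
position: [0.4527, -0.097, 0.0529]
tool_rot: [-3.141, 0.0, -0.145]
force: [-1.5, 1.8, 4.5]
grip_width: 0.0001
finger_force: 2.2
```

Emit:
apply_moves(
  claw=[0, 0, 0],
  xyz=[
    [0, 0, 0.001],
    [0, 0, 0],
    [0, 0, 0],
  ],
  twist=[
    [0, 0, 0],
    [0, 0, 0],
    [0, 0, 0],
  ],
)

```text
clock: 14.0
position: [0.4526, -0.0971, 0.0519]
tool_rot: [-3.141, 0.0, -0.145]
force: [-1.7, 1.5, 6.1]
grip_width: 0.0001
finger_force: 2.9
```

Emit:
apply_moves(
  claw=[0, 0, 0],
  xyz=[
    [0, 0, 0.001],
    [0, 0, 0],
    [0, 0, 0],
  ],
  twist=[
    [0, 0, 0],
    [0, 0, 0],
    [0, 0, 0],
  ],
)

```text
clock: 14.3
position: [0.4527, -0.0971, 0.051]
tool_rot: [-3.142, 0.0, -0.145]
force: [-1.6, 3.1, 7.4]
grip_width: -0.0
finger_force: 3.6
```

Emit:
apply_moves(
  claw=[0, 0, 0],
  xyz=[
    [0, 0, 0.0004],
    [0, 0, 0],
    [0, 0, 0],
  ],
  twist=[
    [0, 0, 0],
    [0, 0, 0],
    [0, 0, 0],
  ],
)

```text
clock: 14.6
position: [0.4527, -0.0971, 0.0506]
tool_rot: [-3.142, -0.0, -0.145]
force: [-3.2, 2.5, 7.9]
grip_width: -0.0001
finger_force: 3.9
```

Emit:
apply_moves(
  claw=[0, 0, 0],
  xyz=[
    [0, 0, 0.0002],
    [0, 0, 0],
    [0, 0, 0],
  ],
  twist=[
    [0, 0, 0],
    [0, 0, 0],
    [0, 0, 0],
  ],
)

```text
clock: 14.9
position: [0.4527, -0.0972, 0.0504]
tool_rot: [-3.142, -0.0, -0.145]
force: [-2.1, 1.9, 8.0]
grip_width: -0.0003
finger_force: 4.1
```

Emit:
apply_moves(
  claw=[0, 0, 0],
  xyz=[
    [0, 0, 0.0002],
    [0, 0, 0],
    [0, 0, 0],
  ],
  twist=[
    [0, 0, 0],
    [0, 0, 0],
    [0, 0, 0],
  ],
)

```text
clock: 15.2
position: [0.4527, -0.0971, 0.0503]
tool_rot: [-3.142, -0.0, -0.145]
force: [-2.5, 1.8, 10.6]
grip_width: -0.0
finger_force: 4.8
```

Emit:
apply_moves(
  claw=[0, 0, 0, 0, 0],
  xyz=[
    [0, 0, 0.0002],
    [0, 0, 0],
    [0, 0, 0],
    [0, 0, 0],
    [0, 0, 0],
  ],
  twist=[
    [0, 0, 0],
    [0, 0, 0],
    [0, 0, 0],
    [0, 0, 0],
    [0, 0, 0],
  ],
)

```text
clock: 15.7
position: [0.4527, -0.0972, 0.0502]
tool_rot: [-3.142, -0.0, -0.145]
force: [-3.2, 2.5, 11.2]
grip_width: 0.0001
finger_force: 5.7
```

The left sample is the soft one: about 2.5 N at its knee, against about 8 N for the other two. I'll lift and move over the left stem.

Emit:
apply_moves(
  claw=[0, 0, 0, 0, 0, 0.045, 0.045, 0.045, 0.045, 0.045, 0.045, 0.045, 0.045],
  xyz=[
    [0, 0, -0.005],
    [0, 0, -0.02],
    [0, 0, -0.025],
    [0, 0, -0.025],
    [0, 0, -0.025],
    [0.006, -0.015, 0],
    [0.015, -0.03, 0],
    [0.015, -0.03, 0],
    [0.015, -0.03, 0],
    [0.01, -0.03, 0],
    [0, -0.015, 0],
    [0, 0, 0],
    [0, 0, 0],
  ],
  twist=[
    [0, 0, 0],
    [0, 0, 0],
    [0, 0, 0],
    [0, 0, 0],
    [0, 0, 0],
    [0, 0, 0],
    [0, 0, 0],
    [0, 0, 0],
    [0, 0, 0],
    [0, 0, 0],
    [0, 0, 0],
    [0, 0, 0],
    [0, 0, 0],
  ],
)

```text
clock: 17.0
position: [0.5342, 0.0416, 0.1497]
tool_rot: [3.141, 0.0, -0.145]
force: [0.6, 0.1, -0.6]
grip_width: 0.0453
finger_force: 0.0
```

Run:
```python
from h import *
g=bot.grab_frame("side");s=bot.observe()
print(s["position"],s["grip_width"])
b=g["img"][200:345,255:400].copy()
b=cv2.resize(b,None,fx=4,fy=4,interpolation=cv2.INTER_CUBIC)
for q in ([.535,.0425,.098],list(s["position"])):
    u=(proj(g,q)[0]-[255,200]+.5)*4-.5;cv2.circle(b,tuple(int(v) for v in u),4,(255,0,255),1)
cv2.imwrite("pics/p2.png",b[...,::-1])
```

```text
[0.53431077 0.04107355 0.14985213] 0.04519137443664367
```

View pics/p2.png

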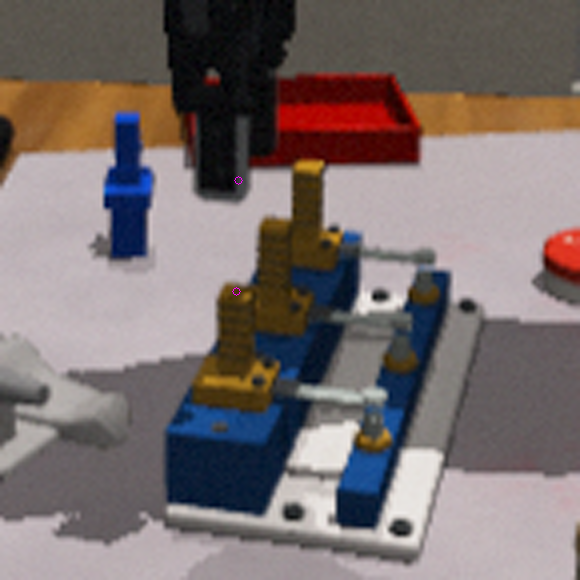

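The side crop shows the fingers above the left stem, and the projected stem-top marker lies on it at (237,291). Descend and grip.

Emit:
apply_moves(
  claw=[0.045, 0.045, 0.045, 0.045, 0.045, 0.045, 0.045, 0.01, 0.01, 0.01, 0.01, 0.01, 0.01, 0.01],
  xyz=[
    [0.001, -0.001, 0.015],
    [0, 0, 0.015],
    [0, 0, 0.015],
    [0, 0, 0.015],
    [0, 0, 0.015],
    [0, 0, 0.011],
    [0, 0, 0],
    [0, 0, 0],
    [0, 0, 0],
    [0, 0, 0],
    [0, 0, 0],
    [0, 0, 0],
    [0, 0, 0],
    [0, 0, 0],
  ],
  twist=[
    [0, 0, 0],
    [0, 0, 0],
    [0, 0, 0],
    [0, 0, 0],
    [0, 0, 0],
    [0, 0, 0],
    [0, 0, 0],
    [0, 0, 0],
    [0, 0, 0],
    [0, 0, 0],
    [0, 0, 0],
    [0, 0, 0],
    [0, 0, 0],
    [0, 0, 0],
  ],
  force=60,
)

```text
clock: 18.45
position: [0.536, 0.0416, 0.0647]
tool_rot: [3.14, -0.001, -0.147]
force: [-1.2, -8.9, 5.0]
grip_width: 0.0131
finger_force: 59.2
```

Emit:
apply_moves(
  claw=[0.01, 0.01, 0.01, 0.01, 0.01, 0.01],
  xyz=[
    [0, 0.001, 0],
    [0, 0, 0],
    [0, 0, -0.002],
    [0, 0, -0.004],
    [0, 0, -0.004],
    [0, 0, 0],
  ],
  twist=[
    [0, 0, 0],
    [0, 0, 0],
    [0, 0, 0],
    [0, 0, 0],
    [0, 0, 0],
    [0, 0, 0],
  ],
)

```text
clock: 19.05
position: [0.5357, 0.0417, 0.0745]
tool_rot: [3.141, -0.0, -0.146]
force: [-0.5, -5.4, 0.2]
grip_width: 0.0131
finger_force: 59.5
```

Emit:
apply_moves(
  claw=[0.01, 0.01, 0.01, 0.01, 0.01, 0.01, 0.01],
  xyz=[
    [0, 0, -0.005],
    [0, 0, -0.005],
    [0, 0, -0.005],
    [0, 0, -0.005],
    [0, 0, -0.005],
    [0, 0, -0.005],
    [0, 0, 0],
  ],
  twist=[
    [0, 0, 0],
    [0, 0, 0],
    [0, 0, 0],
    [0, 0, 0],
    [0, 0, 0],
    [0, 0, 0],
    [0, 0, 0],
  ],
)

```text
clock: 19.75
position: [0.5362, 0.0428, 0.1047]
tool_rot: [-3.141, -0.001, -0.145]
force: [-0.1, 0.4, -2.6]
grip_width: 0.0131
finger_force: 59.2
```

Emit:
apply_moves(
  claw=[0.01, 0.01, 0.01, 0.01, 0.01],
  xyz=[
    [0, 0, -0.01],
    [0, 0, -0.02],
    [0, 0, -0.025],
    [0, 0, -0.02],
    [0, 0, -0.01],
  ],
  twist=[
    [0, 0, 0],
    [0, 0, 0],
    [0, 0, 0],
    [0, 0, 0],
    [0, 0, 0],
  ],
)

```text
clock: 20.25
position: [0.5363, 0.0424, 0.1909]
tool_rot: [-3.141, -0.002, -0.145]
force: [1.1, -0.4, -2.3]
grip_width: 0.0131
finger_force: 59.1
```

Emit:
apply_moves(
  claw=[0.01, 0.01, 0.01, 0.01, 0.01, 0.01, 0.01, 0.01, 0.01, 0.01, 0.01, 0.01, 0.01, 0.01, 0.01, 0.01, 0.01, 0.01],
  xyz=[
    [0.002, 0.01, 0],
    [0.004, 0.02, 0],
    [0.004, 0.03, 0],
    [0.004, 0.03, 0],
    [0.004, 0.03, 0],
    [0.004, 0.03, 0],
    [0.004, 0.03, 0],
    [0.004, 0.03, 0],
    [0.004, 0.03, 0],
    [0.004, 0.03, 0],
    [0.004, 0.03, 0],
    [0.004, 0.03, 0],
    [0.004, 0.03, 0],
    [0.004, 0.03, 0],
    [0.004, 0.03, 0],
    [0.004, 0.03, 0],
    [0.004, 0.02, 0],
    [0, 0, 0],
  ],
  twist=[
    [0, 0, 0],
    [0, 0, 0],
    [0, 0, 0],
    [0, 0, 0],
    [0, 0, 0],
    [0, 0, 0],
    [0, 0, 0],
    [0, 0, 0],
    [0, 0, 0],
    [0, 0, 0],
    [0, 0, 0],
    [0, 0, 0],
    [0, 0, 0],
    [0, 0, 0],
    [0, 0, 0],
    [0, 0, 0],
    [0, 0, 0],
    [0, 0, 0],
  ],
)

```text
clock: 22.05
position: [0.5308, -0.436, 0.1869]
tool_rot: [3.141, 0.002, -0.149]
force: [-0.4, -0.5, -2.7]
grip_width: 0.0129
finger_force: 59.1
```

Run:
```python
from h import *
g=bot.grab_frame("side");s=bot.observe();print(s["position"],s["grip_width"])
b=cv2.resize(g["img"][150:300,260:420],None,fx=4,fy=4,interpolation=cv2.INTER_CUBIC)
cv2.imwrite("pics/p3.png",b[...,::-1])
```

```text
[ 0.53147835 -0.43392463  0.18704201] 0.013179572979926064
```

View pics/p3.png

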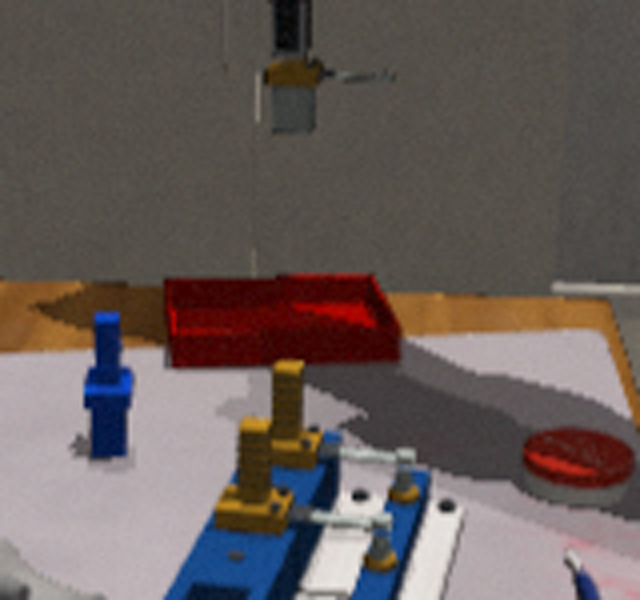

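The crop shows the sample held upright at (293,90) above the red tray, with the other two still plugged in. I'll centre it over the tray and lower it.

Emit:
apply_moves(
  claw=[0.01, 0.01, 0.01, 0.01, 0.01, 0.01, 0.01, 0.01, 0.01, 0.01],
  xyz=[
    [0.001, -0.015, 0],
    [0.001, -0.016, 0.01],
    [0, 0, 0.02],
    [0, 0, 0.025],
    [0, 0, 0.025],
    [0, 0, 0.02],
    [0, 0, 0.015],
    [0, 0, 0.008],
    [0, 0, 0],
    [0, 0, 0],
  ],
  twist=[
    [0, 0, 0],
    [0, 0, 0],
    [0, 0, 0],
    [0, 0, 0],
    [0, 0, 0],
    [0, 0, 0],
    [0, 0, 0],
    [0, 0, 0],
    [0, 0, 0],
    [0, 0, 0],
  ],
)

```text
clock: 23.1
position: [0.5399, -0.4019, 0.0666]
tool_rot: [3.141, -0.001, -0.145]
force: [0.0, 0.3, -1.5]
grip_width: 0.013
finger_force: 58.9
```

Emit:
apply_moves(
  claw=[0.01, 0.01, 0.01],
  xyz=[
    [0, 0, 0.003],
    [0, 0, 0],
    [0, 0, 0],
  ],
  twist=[
    [0, 0, 0],
    [0, 0, 0],
    [0, 0, 0],
  ],
)

```text
clock: 23.4
position: [0.5396, -0.4022, 0.0632]
tool_rot: [3.141, -0.0, -0.145]
force: [0.1, 0.0, -2.2]
grip_width: 0.0131
finger_force: 59.0
```

Emit:
apply_moves(
  claw=[0.01, 0.01, 0.01, 0.01],
  xyz=[
    [0, 0, 0.003],
    [0, 0, 0.003],
    [0, 0, 0],
    [0, 0, 0],
  ],
  twist=[
    [0, 0, 0],
    [0, 0, 0],
    [0, 0, 0],
    [0, 0, 0],
  ],
)

```text
clock: 23.8
position: [0.5394, -0.402, 0.0567]
tool_rot: [-3.141, 0.0, -0.145]
force: [0.6, 0.8, -2.8]
grip_width: 0.0127
finger_force: 59.0
```

Emit:
apply_moves(
  claw=[0.01, 0.01, 0.01],
  xyz=[
    [0, 0, 0.001],
    [0, 0, 0],
    [0, 0, 0],
  ],
  twist=[
    [0, 0, 0],
    [0, 0, 0],
    [0, 0, 0],
  ],
)

```text
clock: 24.1
position: [0.5395, -0.402, 0.0559]
tool_rot: [-3.142, -0.0, -0.145]
force: [0.0, -0.2, -2.1]
grip_width: 0.0134
finger_force: 59.0
```

Emit:
apply_moves(
  claw=[0.01, 0.01, 0.01],
  xyz=[
    [0, 0, 0.001],
    [0, 0, 0],
    [0, 0, 0],
  ],
  twist=[
    [0, 0, 0],
    [0, 0, 0],
    [0, 0, 0],
  ],
)

```text
clock: 24.4
position: [0.5395, -0.402, 0.0549]
tool_rot: [-3.142, 0.0, -0.145]
force: [-0.3, -0.1, -2.7]
grip_width: 0.0133
finger_force: 59.0
```

Emit:
apply_moves(
  claw=[0.01, 0.01, 0.01],
  xyz=[
    [0, 0, 0.0007],
    [0, 0, 0],
    [0, 0, 0],
  ],
  twist=[
    [0, 0, 0],
    [0, 0, 0],
    [0, 0, 0],
  ],
)

```text
clock: 24.7
position: [0.5396, -0.4021, 0.0545]
tool_rot: [3.141, -0.0, -0.145]
force: [0.1, -0.0, 4.8]
grip_width: 0.0133
finger_force: 59.8
```

Emit:
apply_moves(
  claw=[0.01, 0.01, 0.01],
  xyz=[
    [0, 0, 0.0007],
    [0, 0, 0],
    [0, 0, 0],
  ],
  twist=[
    [0, 0, 0],
    [0, 0, 0],
    [0, 0, 0],
  ],
)

```text
clock: 25.0
position: [0.5398, -0.4022, 0.0544]
tool_rot: [3.141, -0.001, -0.145]
force: [-2.1, 1.6, 11.9]
grip_width: 0.0132
finger_force: 61.1
```

It has touched down. I'll ease off, open gently and withdraw upward.

Emit:
apply_moves(
  claw=[0.012, 0.016, 0.02, 0.025, 0.03, 0.04, 0.05, 0.05],
  xyz=[
    [0, 0, -0.0007],
    [0, 0, 0],
    [0, 0, 0],
    [0, 0, 0],
    [0, 0, 0],
    [0, 0, 0],
    [0, 0, 0],
    [0, 0, 0],
  ],
  twist=[
    [0, 0, 0],
    [0, 0, 0],
    [0, 0, 0],
    [0, 0, 0],
    [0, 0, 0],
    [0, 0, 0],
    [0, 0, 0],
    [0, 0, 0],
  ],
  force=20,
)

```text
clock: 25.8
position: [0.5395, -0.402, 0.0542]
tool_rot: [-3.142, 0.0, -0.145]
force: [1.4, -0.1, 0.2]
grip_width: 0.05
finger_force: 0.0
```

Emit:
apply_moves(
  claw=[0.05, 0.05, 0.05, 0.05, 0.05, 0.05, 0.05, 0.05, 0.05, 0.05, 0.05],
  xyz=[
    [0, 0, -0.008],
    [0, 0, -0.015],
    [0, 0, -0.02],
    [0, 0, -0.025],
    [0, 0, -0.025],
    [0, 0, -0.025],
    [0, 0, -0.02],
    [0, 0, -0.01],
    [0, 0, 0],
    [0, 0, 0],
    [0, 0, 0],
  ],
  twist=[
    [0, 0, 0],
    [0, 0, 0],
    [0, 0, 0],
    [0, 0, 0],
    [0, 0, 0],
    [0, 0, 0],
    [0, 0, 0],
    [0, 0, 0],
    [0, 0, 0],
    [0, 0, 0],
    [0, 0, 0],
  ],
)

```text
clock: 26.9
position: [0.539, -0.4017, 0.2011]
tool_rot: [-3.141, 0.002, -0.145]
force: [0.2, -0.9, 0.2]
grip_width: 0.0499
finger_force: 0.0
```

Run:
```python
from h import *
g=bot.grab_frame("side");s=bot.observe();print(s["clock"],s["position"],s["force"])
b=cv2.resize(g["img"][150:345,260:420],None,fx=3,fy=3,interpolation=cv2.INTER_CUBIC)
cv2.imwrite("pics/p4.png",b[...,::-1])
```

```text
26.95 [ 0.53908228 -0.40177114  0.2011152 ] [-0.20953258 -0.19803929  0.32116275]
```

View pics/p4.png

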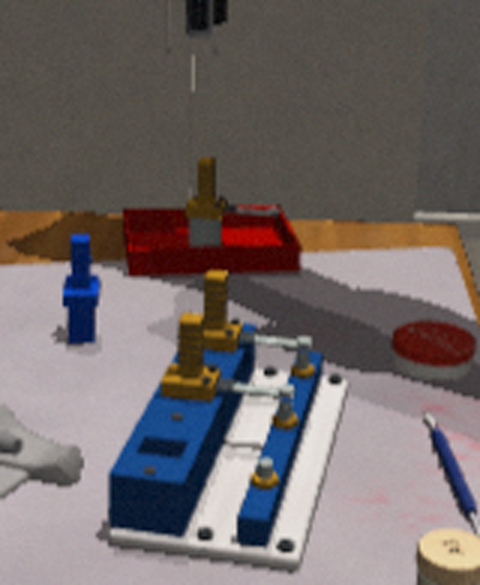

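The soft sample stands upright in the tray at (205,200), the left socket is empty at (163,447), the other two samples are still plugged in, and the gripper is clear. Handing in.

```bash
python3 -c "
from workcell import bot
print(bot.job_done())"
```

```text
the job is handed in; nothing more can be done
None
```

The left sample was the soft one (about 2.5 N at its stop, against about 8 N for the other two); it now stands in the red tray, the other two are still plugged in, and the job is handed in, with no verdict returned.

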